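Roll the rolling pin out of the drawer's way

TASK

The rolling pin lies across the path of the half-open drawer. With the fingertips on its top, roll the pin sideways until it rests in the clear space between the drawer's path and the baking tray, without shoving it from the side, gripping or lifting it, or bumping the tray. Then hook a fingertip over the drawer's front from the inside and draw it fully open, gripping neither knob nor front, clear of the pin and leaving everything else in place.

Things in the scene. Friction and masses are not known exactly. Their poses are not given: they have to be found in the camera images.
- rolling_pin: wooden rolling pin, 240 long: barrel 44 dia. by 150, a handle 45 long and 21 dia. at each end; 150-290 g. Origin mid-pin on the axis (22 above the table; barrel top at 44); x along the axis, roughly to the shelf; y, z turn as it rolls. Under a finger pressed on its top it rolls half as far as the finger moves, not slipping; let go at 0.1 m/s it stops within 20.
- shelf: low fixed wooden shelf, 220 deep (x), 620 wide (y), 114 high, beyond the pin, its front to the robot. Origin on the work surface under the middle of its front, x towards its back, y to the left as seen from the robot. The drawer is in the middle of its width and, shut, flush with the front.
- drawer (a joint): how far the drawer is drawn out of the shelf, in m: 0 is shut, 0.18 fully open (a stop). It slides level towards the shelf's -x with 1.5 N of friction plus 4 N s/m, stays where it is left and starts about half open (0.07 to 0.09).
- drawer_rim (a point): top edge of the drawer's front (97 above the table), middle of its width, 10 behind its outer face; moves with it. The front is 18 thick (inner face 8 behind this point), 196 wide; behind it the box is open above, 172 wide inside, floor 24 above the table, contents below 50. The drawer's path reaches 98 to either side of its middle.
- drawer_knob (a point): middle of the round wooden knob, 31 in diameter, on the middle of the drawer's outer face; it stands 29 out of the face, its axis 57 above the table (this point lies 14.5 in front of the face).
- baking_tray: flat aluminium baking tray, 300 (x) by 220 (y), rim 18 to 20 high, holding two ramekins and a pastry cutter; it lies either left or right of the pin, its near long edge 100 to 115 from the drawer's path. Origin at the centre of its underside.
- board: dark wooden chopping board, 300 by 220 by 20, on the side opposite the tray, with a sugar shaker standing on it. Origin at the centre of its underside.
- cooker_weight: stainless pressure cooker weight on the shelf top, 29 in diameter, 47 high, origin at the centre of its foot
- ginger_jar: white and blue ceramic ginger jar with lid on the shelf top, 94 in diameter, 143 high, origin at the centre of its foot
- spoon_set: four steel measuring spoons fanned out on a ring, lying on the shelf top, about 130 by 100 by 10, origin near the ring
- spice_bottle: clear plastic spice bottle with black cap on the shelf top, 42 in diameter, 105 high, origin at the centre of its foot
- ramekin_a: white ceramic ramekin on the tray, 80 in diameter, 45 high, origin at the centre of its foot
- ramekin_b: second white ceramic ramekin on the tray, 80 in diameter, 45 high, origin at the centre of its foot
- pastry_cutter: steel ring pastry cutter standing on the tray, 64 in diameter, 35 high, origin at the centre of its underside
- sugar_shaker: steel sugar shaker standing on the board, 64 in diameter, 97 high, origin at the centre of its foot
Things that resemble listed ones, but are neither listed nor needed, are in the scene too. There is more than one size of the rolling_pin; the job needs the largest.

How it is judged:
By the outcome, as a careful person would: the job done as asked, in the order asked, and still so for the second after the job is handed in, with the robot touching nothing.
It also fails if it takes over 72 s, if anything falls off the work surface, if the arm or the gripper's body presses on something with over 40 N, if the wrist force passes 120 N, or if a joint passes its speed limit or range.

ROBOT

A 7-joint arm with a two-finger parallel gripper is mounted at the origin on the work surface. World frame = base frame: x ahead of the robot, y to its left, z up, the work surface at z = 0. Lengths are in m, angles in rad, forces in N, time in s.
With the tool pointing down it reaches from about 0.4 to 0.85 m from the base axis. Payload 4.5 kg.
Tool frame: the origin (TCP) lies at the very end of the fingers, on their centre line; the grasp point (between the pads) lies 19 mm behind it (r.grip_point_offset is the distance from the TCP to the grasp point, in m); z points along the fingers, y is the line along which they close (so a half turn about z gives the same grasp; the last joint's range is limited). The gripper opens to 88 mm and grips with 3 to 60 N. Pads are 18 mm wide; open, the fingers measure 123 mm over their backs; the gripper's body (75 mm by 187 mm) begins 45 mm behind the grasp point.
Start: joints at [1.309, 0.689, -0.195, 1.565, 0.157, 0.902, -0.215], TCP at [0.182, -0.598, 0.239] pointing down, gripper open.
Joint ranges: [-3.01, 3.01], [-0.46, 2.08], [-1.47, 1.51], [0.13, 2.56], [-1, 4.14], [0.04, 2.09], [-2.66, 2.66]. Speed limits (rad/s): [2.57, 2.57, 3.14, 3.14, 3.14, 3.14, 3.14].

INTERFACE

Orientations are given as a unit quaternion [x, y, z, w].
In Python, from plant import r gives the robot as it stands.
- The arm moves only by the tool carry_out, never from a script. Its argument "rows" is a list of rows, each a list of 3 entries, a list of its own where there are three numbers: the shift along the tool's x, y, z in cm, then the turn, a rotation vector about the tool's x, y, z in degrees, then the closure, from 0 (fully open) to 1 (shut). A call has 1 to 12 rows; each row is the pose to reach, as a shift and turn from the pose commanded when the call began, along the tool's axes at that moment; what a row does not reach only later rows make up. A row lasts 1/10 s, in which the tool goes at most 50 mm and 8.59 degrees, less where a joint would pass 70% of its speed; a pose out of reach is approached as far as the arm can. A call with a gripper value outside its range is refused whole. The fingers move at their own pace and stop on an object; "newtons" is the grip in N (left out, the last holds). Time passes only in rows, so rows that repeat a pose let the fingers close. It gives the time, the measured TCP pose, the force, the opening and the grip force at its end, in the units of the state.
- r.get_state(): the state, without advancing time (a new reading comes with each control period).
- r.snapshot(name): name is "scene" or "top" or "wrist"; returns a dict with "image" (384x512x3 uint8, red, green, blue), "fx", "fy", "cx", "cy" (pixels), "pose" (4x4, takes a point from camera to world coordinates). Camera axes: x right, y up, looking along -z (the intrinsics and any distortion apply to the point x, -y, -z); pixel columns grow to the right and rows downward; lengths in m; the calibration is good to about 2 mm. A picture is of the moment at which its call begins. There is no depth.
- r.finish_job(): hands the job in; it is judged then, once.
The state is a dict: "clock": time; "q": joint angles; "qd": joint speeds; "joint_torque": joint torques, N m; "tool_pos": TCP position; "eef_rot": TCP orientation; "contact_force": force on the tool from outside, world axes, zero at the start; "moment": the same for the moment, N m; "opening": opening from 0.0 (shut) to 1.0 (fully open); "finger_force": force on a finger pad.
Only numpy, scipy, OpenCV 4.12 (cv2) and the standard library are available. Lean on these libraries where they do the work, as an engineer would, in place of code of your own. Each camera call takes 0.05 s, during which the arm holds its last target. There are 200 camera calls.

## Working session

There is one attempt and no reset: what is moved stays moved. The work goes in short steps, Python scripts to look and compute and a tool call to move; the robot and the scene stay as the last step left them, time stands still between calls to the robot, and variables do not carry over. Pictures are saved under pics/ and viewed, at most 10 in all, crops included, and the job is handed in when it is done.

Besides the shell and the picture viewer there is one more tool, called after ">>>" by a JSON object that holds its "api" and its "payload". carry_out: Moves the arm, as the interface text tells. Its arguments: {"type":"object","properties":{"rows":{"type":"array"},"newtons":{"type":"number"}},"required":["rows"]}

```bash
mkdir -p pics; cat > h.py <<'E'
import numpy as np, cv2, json
from plant import r
def snap(name,fn):
    s=r.snapshot(name); cv2.imwrite('pics/'+fn+'.png',s['image'][:,:,::-1])
    np.savez('pics/'+fn+'.npz',**{k:s[k] for k in s if s[k] is not None}); return s
def ray(s,u,v,z):
    P=np.array(s['pose']); d=P[:3,:3]@np.array([(u-s['cx'])/s['fx'],-(v-s['cy'])/s['fy'],-1]); o=P[:3,3]
    return (o+d*(z-o[2])/d[2]).round(4)
E
python3 - <<'E'
from h import *
a=snap('top','top1'); b=snap('scene','scene1')
print(a.keys(),a['pose'],b['pose'],a['fx'],b['fx'])
cv2.imwrite('pics/both.png',cv2.resize(np.hstack([a['image'],b['image']])[:,:,::-1],(800,300)))
cv2.imwrite('pics/top1b.png',cv2.resize(a['image'][:,:,::-1],(800,600)))
print(r.get_state())
E
```

```text
dict_keys(['image', 'fx', 'fy', 'cx', 'cy', 'pose']) [[-0.00457094  0.98838034 -0.15193227  0.26331175]
 [-0.99994686 -0.00592166 -0.00843904 -0.04209884]
 [-0.00924068  0.15188562  0.98835488  1.40929395]
 [ 0.          0.          0.          1.        ]] [[-0.63638836 -0.49044479  0.59537699  1.26235774]
 [ 0.77123849 -0.41874226  0.47942269  0.61958678]
 [ 0.01417915  0.76427667  0.6447326   0.9618149 ]
 [ 0.          0.          0.          1.        ]] 488.25557877598817 485.74116423472304
{'clock': 0.1, 'q': array([ 1.30876302,  0.68992266, -0.19451406,  1.5662273 ,  0.15729531,
        0.90252469, -0.21508239]), 'qd': array([ 0.00161277, -0.00078721,  0.00037852, -0.00216286,  0.00069043,
       -0.00010069,  0.00105198]), 'joint_torque': array([-2.63718815e-03, -5.28501070e+01, -1.27142854e+00, -1.53837579e+01,
       -5.26161713e-02,  1.99605747e-03,  5.41054271e-05]), 'tool_pos': array([ 0.18199819, -0.59731487,  0.23797941]), 'eef_rot': array([ 9.89073660e-01,  1.47419741e-01, -1.85842860e-04, -8.25250721e-04]), 'contact_force': array([-0.2270679 ,  0.71879007,  0.0835735 ]), 'moment': array([-0.05896408,  0.01977965, -0.00755086]), 'finger_force': 0.0, 'opening': 1.0026281652773243}
```

View pics/top1b.png

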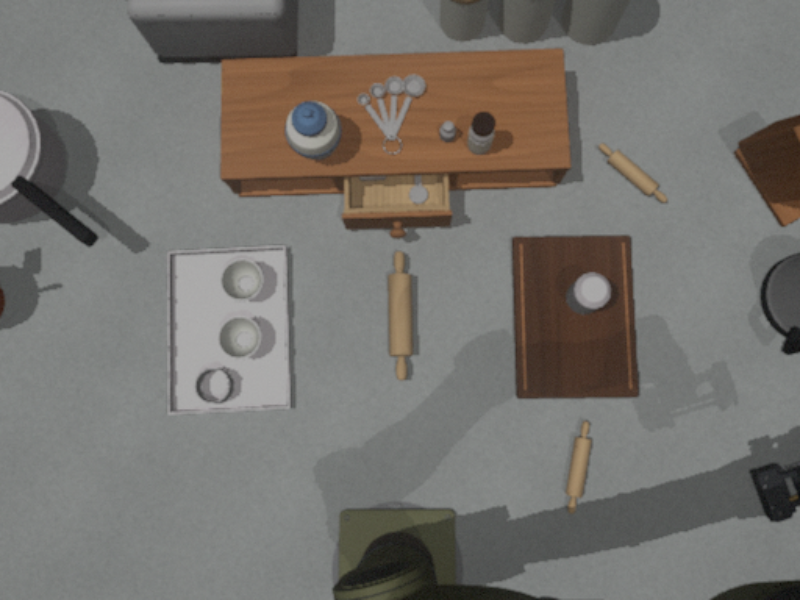

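View pics/scene1.png

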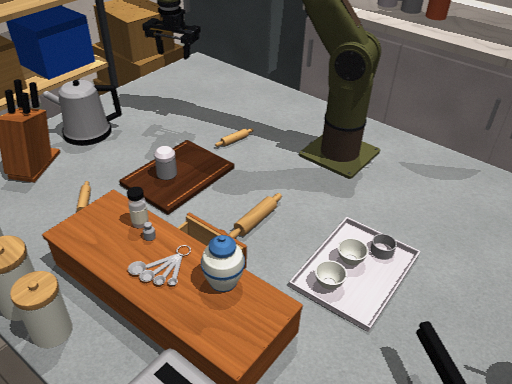

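The top view shows the main pin at (400,315) of 800x600, the drawer front at (397,215) and its knob at (398,230). The tray is on the left with its near edge at u≈291, and the board is on the right. Next I measure these.

```bash
python3 - <<'E'
from h import *
s=dict(np.load('pics/top1.npz')); im=s['image']; k=.64
for n,u,v,z in [('pin far end',399,252,.022),('pin near end',402,378,.022),('barrel far',399.5,273,.03),('barrel near',400.5,356,.03),('rimL',344,216,.097),('rimR',450,213,.097),('knob',398,230,.057),('trayNR far',287,247,.019),('trayNR near',291,408,.019),('shelfFL',221,179,.114),('shelfFR',569,169,.114),('boardL far',514,237,.02),('boardL near',518,397,.02),('jar',313,130,.18),('bottle',482,122,.2),('weight',448,128,.15),('ringspoons',392,146,.114)]:
    print(n,ray(s,u*k,v*k,z))
hsv=cv2.cvtColor(im,cv2.COLOR_RGB2HSV); c=im[160:245,235:280]
m=(hsv[...,1]>70)&(hsv[...,0]<30); m[:160]=0;m[245:]=0;m[:,:235]=0;m[:,280:]=0
for v in range(160,245,6):
    u=np.where(m[v])[0]
    if len(u): print(v,u[0],u[-1],ray(s,u[0],v,.022)[1],ray(s,u[-1]+1,v,.022)[1])
cv2.imwrite('pics/crop.png',cv2.resize(im[95:255,170:330,::-1],(600,600),interpolation=cv2.INTER_CUBIC))
E
```

```text
pin far end [ 0.5667 -0.0056  0.022 ]
pin near end [ 0.3335 -0.0106  0.022 ]
barrel far [ 0.5255 -0.0066  0.03  ]
barrel near [ 0.3728 -0.0081  0.03  ]
rimL [0.6161 0.0898 0.097 ]
rimR [ 0.6203 -0.098   0.097 ]
knob [ 0.6    -0.0047  0.057 ]
trayNR far [0.5783 0.2036 0.019 ]
trayNR near [0.2807 0.1903 0.019 ]
shelfFL [0.6803 0.306  0.114 ]
shelfFR [ 0.694  -0.3077  0.114 ]
boardL far [ 0.5943 -0.2199  0.02  ]
boardL near [ 0.2984 -0.2198  0.02  ]
jar [0.7438 0.1353 0.18  ]
bottle [ 0.7476 -0.1486  0.2   ]
weight [ 0.7572 -0.0941  0.15  ]
ringspoons [0.7387 0.0041 0.114 ]
166 252 258 0.0042 -0.0161
172 253 257 0.0013 -0.0131
178 249 262 0.0129 -0.0275
184 249 262 0.0129 -0.0275
190 249 262 0.0129 -0.0274
196 249 262 0.0129 -0.0273
202 249 262 0.0129 -0.0272
208 249 263 0.0129 -0.03
214 250 263 0.01 -0.0299
220 250 263 0.01 -0.0299
226 250 263 0.01 -0.0298
232 254 259 -0.0013 -0.0184
238 254 259 -0.0013 -0.0183
```

View pics/crop.png

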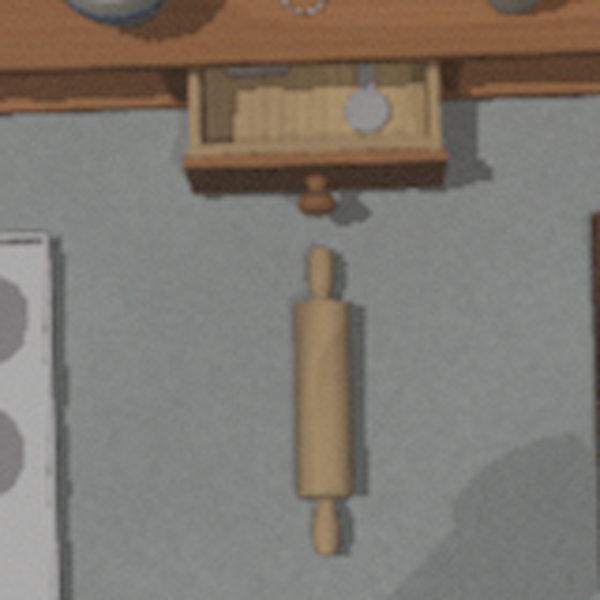

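>>> {"api": "carry_out", "payload": {"rows": [[[3,-3.4,0],[0,0,4],1],[[7,-7.8,0],[0,0,8],1],[[10.5,-11.7,0],[0,0,12],1],[[14,-15.6,0],[0,0,15.7],1],[[17.5,-19.5,0],[0,0,15.7],1],[[21,-23.4,0],[0,0,15.7],1],[[24.5,-27.3,0],[0,0,15.7],1],[[28,-31.2,0],[0,0,15.7],1],[[31.5,-35.1,0],[0,0,15.7],1],[[35,-39,0],[0,0,15.7],1],[[38.5,-43,0],[0,0,15.7],1],[[42,-47,0],[0,0,15.7],1]], "newtons": 10}}

```text
clock: 1.3
tool_pos: [0.433, -0.0557, 0.2386]
eef_rot: [1.0, 0.011, -0.0, 0.0]
contact_force: [1.0, -0.2, -0.3]
opening: 0.003
finger_force: 0.0
```

>>> {"api": "carry_out", "payload": {"rows": [[[0,0,0],[0,0,0],1],[[0,0,0],[0,0,0],1]]}}

```text
clock: 1.5
tool_pos: [0.4326, -0.0564, 0.2385]
eef_rot: [1.0, 0.013, -0.0, -0.0]
contact_force: [-0.2, -1.4, -0.4]
opening: 0.008
finger_force: 0.0
```

```bash
python3 - <<'E'
from h import *
s=snap('wrist','w1'); st=r.get_state()
from scipy.spatial.transform import Rotation as R
print(st['clock'],st['tool_pos'],R.from_quat(st['eef_rot']).as_matrix().round(3),st['contact_force'],st['opening'],s['pose'])
t=dict(np.load('pics/top1.npz'))
for n,u,v in [('rim outer mid',316,161),('rim inner mid',316,150),('L',186,164),('R',447,157)]: print(n,ray(t,u/3.75+170,v/3.75+95,.097))
E
```

```text
1.55 [ 0.43196753 -0.05802858  0.23846436] [[ 1.     0.022 -0.001]
 [ 0.022 -1.    -0.001]
 [-0.001  0.001 -1.   ]] [-1.09044154  0.00653655 -0.40422153] 0.0043801386695694906 [[ 2.49779602e-02  9.49983391e-01  3.11299948e-01  5.12809397e-01]
 [-9.99687688e-01  2.34891683e-02  8.53144850e-03 -5.60358990e-02]
 [ 7.92557498e-04 -3.11415823e-01  9.50273412e-01  3.83893692e-01]
 [ 0.00000000e+00  0.00000000e+00  0.00000000e+00  1.00000000e+00]]
rim outer mid [ 0.6163 -0.0046  0.097 ]
rim inner mid [ 0.6247 -0.0046  0.097 ]
L [0.6147 0.0914 0.097 ]
R [ 0.6187 -0.1013  0.097 ]
```

View pics/w1.png

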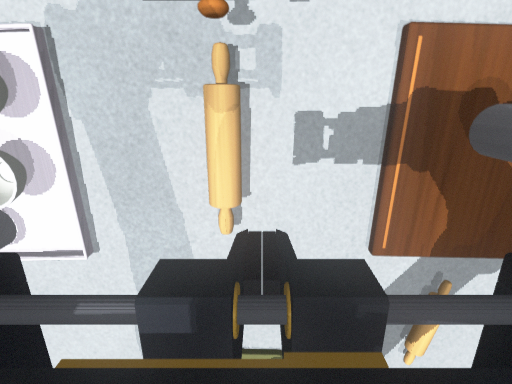

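The wrist view shows the barrel from (222,84) to (225,208), the tray's near edge from (36,25) to (88,257), and the closed fingertips at about (262,232).

```bash
python3 - <<'E'
from h import *
s=dict(np.load('pics/w1.npz'))
for n,u,v,z in [('handle far',221,42,.022),('handle near',226,234,.022),('bar far L',204,84,.03),('bar far R',240,84,.03),('bar near L',208,208,.03),('bar near R',242,208,.03),('tray far',36,25,.019),('tray near',88,257,.019),('tray base far',36,28,0),('tray mid',62,141,.019),('board',406,25,.02),('tip L',235,232,.2385),('tipR',290,232,.2385)]: print(n,ray(s,u,v,z))
E
```

```text
handle far [ 0.5695 -0.009   0.022 ]
handle near [ 0.329  -0.0115  0.022 ]
bar far L [0.5241 0.0103 0.03  ]
bar far R [ 0.5251 -0.0312  0.03  ]
bar near L [0.3705 0.0108 0.03  ]
bar near R [ 0.3716 -0.0341  0.03  ]
tray far [0.5819 0.1983 0.019 ]
tray near [0.2859 0.1882 0.019 ]
tray base far [0.5823 0.2123 0.    ]
tray mid [0.4524 0.1939 0.019 ]
board [ 0.5921 -0.216   0.02  ]
tip L [ 0.4403 -0.0432  0.2385]
tipR [ 0.4411 -0.0738  0.2385]
```

>>> {"api": "carry_out", "payload": {"rows": [[[0.9,-1.8,3],[0,0,0],1],[[1.7,-3.6,7],[0,0,0],1],[[1.7,-3.6,11],[0,0,0],1],[[1.7,-3.6,15],[0,0,0],1],[[1.7,-3.6,17],[0,0,0],1],[[1.7,-3.6,18.5],[0,0,0],1],[[1.7,-3.6,18.9],[0,0,0],1],[[1.7,-3.6,18.9],[0,0,0],1]]}}

```text
clock: 2.35
tool_pos: [0.4482, -0.023, 0.0495]
eef_rot: [1.0, 0.01, -0.001, 0.0]
contact_force: [-0.2, 0.1, -0.6]
opening: 0.006
finger_force: 0.0
```

>>> {"api": "carry_out", "payload": {"rows": [[[0,0,0.3],[0,0,0],1],[[0,0,0.5],[0,0,0],1],[[0,0,0.5],[0,0,0],1]]}}

```text
clock: 2.65
tool_pos: [0.449, -0.0215, 0.0451]
eef_rot: [1.0, 0.011, 0.0, 0.0]
contact_force: [-0.3, 0.3, 0.0]
opening: 0.005
finger_force: 0.0
```

>>> {"api": "carry_out", "payload": {"rows": [[[0,0,0.2],[0,0,0],1],[[0,0,0.2],[0,0,0],1]]}}

```text
clock: 2.85
tool_pos: [0.4491, -0.0218, 0.0434]
eef_rot: [1.0, 0.011, 0.001, 0.0]
contact_force: [-0.9, -1.1, 7.9]
opening: 0.004
finger_force: 3.6
```

>>> {"api": "carry_out", "payload": {"rows": [[[0,-0.4,0.02],[0,0,0],1],[[0,-1.2,0.02],[0,0,0],1],[[0,-2.0,0.02],[0,0,0],1],[[0,-2.8,0.02],[0,0,0],1],[[0,-3.5,0.02],[0,0,0],1],[[0,-4.0,0.02],[0,0,0],1],[[0,-4.0,0.02],[0,0,0],1]]}}

```text
clock: 3.55
tool_pos: [0.4484, 0.0194, 0.0442]
eef_rot: [1.0, 0.012, 0.001, -0.0]
contact_force: [-1.5, 0.5, 19.7]
opening: 0.004
finger_force: 9.9
```

>>> {"api": "carry_out", "payload": {"rows": [[[0,0,-0.5],[0,0,0],1],[[0,0,-2],[0,0,0],1],[[0,0,-2],[0,0,0],1]]}}

```text
clock: 3.85
tool_pos: [0.4486, 0.0186, 0.0636]
eef_rot: [1.0, 0.011, 0.001, -0.0]
contact_force: [0.8, 0.1, -0.2]
opening: 0.009
finger_force: 0.0
```

```bash
cat >> h.py <<'E'
def pin(s,lo=-.06,hi=.19):
    # pin axis at barrel far/near thirds and centre from top view, by colour mask
    hsv=cv2.cvtColor(s['image'],cv2.COLOR_RGB2HSV); m=((hsv[...,1]>70)&(hsv[...,0]<30)&(hsv[...,2]>90)).astype(np.uint8)
    n,l,st,c=cv2.connectedComponentsWithStats(m)
    for i in range(1,n):
        if st[i,4]<40: continue
        p=ray(s,*c[i],.022)
        if lo<p[1]<hi and .3<p[0]<.58:
            v,u=np.where(l==i); pts=np.array([ray(s,a,b,.022)[:2] for a,b in zip(u,v)])
            q=np.polyfit(pts[:,0],pts[:,1],1); print('blob',st[i],p,'tilt deg',np.degrees(np.arctan(q[0])),'x',pts[:,0].min(),pts[:,0].max())
E
python3 - <<'E'
from h import *
pin(dict(np.load('pics/top1.npz')))
s=snap('top','top2'); pin(s); w=snap('wrist','w2'); pin(w)
E
```

```text
blob [249 161  15  82 894] [ 0.4496 -0.0066  0.022 ] tilt deg 1.0097841342794611 x 0.3333 0.5676
blob [250 210   7  18 100] [0.4017 0.0007 0.022 ] tilt deg 6.123988391525741 x 0.3758 0.4245
blob [  236    22    70   273 11173] [0.4983 0.0119 0.022 ] tilt deg 1.8912959010049042 x 0.3835 0.569
blob [233 283   7  56 254] [0.3677 0.0358 0.022 ] tilt deg -1.7636024414734002 x 0.3402 0.3931
blob [285 283   6  56 220] [ 0.3671 -0.0058  0.022 ] tilt deg 3.8816960709181343 x 0.3411 0.3939
blob [255 324  26  30 633] [0.3421 0.0096 0.022 ] tilt deg 0.9887987895332601 x 0.325 0.3551
blob [  56  353  332   15 3546] [0.315  0.0318 0.022 ] tilt deg -84.37885593557169 x 0.3061 0.3269
```

>>> {"api": "carry_out", "payload": {"rows": [[[0,2,0],[0,0,0],1],[[0,2,1.5],[0,0,0],1],[[0,2,1.95],[0,0,0],1],[[0,1.5,1.97],[0,0,0],1],[[0,0.6,1.97],[0,0,0],1],[[0,-0.3,1.97],[0,0,0],1],[[0,-1.2,1.97],[0,0,0],1],[[0,-2.1,1.97],[0,0,0],1],[[0,-2.8,1.97],[0,0,0],1],[[0,-2.8,1.97],[0,0,0],1],[[0,-2.8,1],[0,0,0],1],[[0,-2.8,0],[0,0,0],1]]}}

```text
clock: 5.15
tool_pos: [0.4468, 0.047, 0.0626]
eef_rot: [1.0, 0.011, -0.001, 0.0]
contact_force: [-0.3, 0.4, -0.1]
opening: 0.008
finger_force: 0.0
```

```bash
python3 - <<'E'
from h import *
w=snap('wrist','w3'); pin(w); print(r.get_state()['tool_pos'])
E
```

```text
blob [  241    18    71   277 11563] [0.4973 0.0372 0.022 ] tilt deg 2.1161671036585807 x 0.382 0.5692
blob [233 283   7  56 252] [0.3658 0.0641 0.022 ] tilt deg -1.6627847836826242 x 0.3386 0.3916
blob [284 284   7  55 223] [0.3653 0.0225 0.022 ] tilt deg 3.742344842078451 x 0.3395 0.3915
blob [259 324  23  29 578] [0.3403 0.0358 0.022 ] tilt deg 5.600345491677093 x 0.3245 0.3536
blob [  55  353  333   15 3545] [0.3133 0.0599 0.022 ] tilt deg -84.37452719637072 x 0.3042 0.3253
[0.44748544 0.04681827 0.06385823]
```

View pics/w3.png

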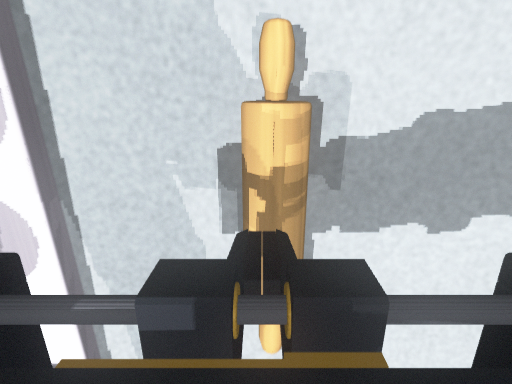

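The wrist view shows the pin still parallel to the tray. Its far handle is at (277,55) and its near handle at (270,350), and it has rolled to y≈0.037.

>>> {"api": "carry_out", "payload": {"rows": [[[0,2.2,0],[0,0,0],1],[[0,2.2,1.5],[0,0,0],1],[[0,2.2,1.95],[0,0,0],1],[[0,1.7,1.97],[0,0,0],1],[[0,0.8,1.97],[0,0,0],1],[[0,-0.1,1.97],[0,0,0],1],[[0,-1.0,1.97],[0,0,0],1],[[0,-1.9,1.97],[0,0,0],1],[[0,-2.5,1.97],[0,0,0],1],[[0,-2.5,1.97],[0,0,0],1],[[0,-2.5,1],[0,0,0],1],[[0,-2.5,0],[0,0,0],1]]}}

```text
clock: 6.4
tool_pos: [0.4464, 0.072, 0.0629]
eef_rot: [1.0, 0.011, -0.0, -0.0]
contact_force: [0.5, -0.4, 0.6]
opening: 0.003
finger_force: 0.0
```

>>> {"api": "carry_out", "payload": {"rows": [[[0,2.3,0],[0,0,0],1],[[0,2.3,1.5],[0,0,0],1],[[0,2.3,1.95],[0,0,0],1],[[0,1.8,1.97],[0,0,0],1],[[0,0.9,1.97],[0,0,0],1],[[0,0,1.97],[0,0,0],1],[[0,-0.9,1.97],[0,0,0],1],[[0,-1.8,1.97],[0,0,0],1],[[0,-2.3,1.97],[0,0,0],1],[[0,-2.3,1.97],[0,0,0],1],[[0,-2.3,1],[0,0,0],1],[[0,-2.3,0],[0,0,0],1]]}}

```text
clock: 7.6
tool_pos: [0.446, 0.0951, 0.0631]
eef_rot: [1.0, 0.011, -0.0, -0.0]
contact_force: [0.2, -0.6, -0.2]
opening: 0.008
finger_force: 0.0
```

```bash
python3 - <<'E'
from h import *
w=snap('wrist','w4'); pin(w); print(r.get_state()['tool_pos'])
E
```

```text
blob [  239    19    71   240 11182] [0.4977 0.0861 0.022 ] tilt deg 2.5581874381133045 x 0.413 0.568
blob [261 255   2  40  80] [0.3982 0.0922 0.022 ] tilt deg 1.240420509615336 x 0.3807 0.4149
blob [233 290   4  48 150] [0.3605 0.1129 0.022 ] tilt deg -0.9449109191023313 x 0.3383 0.3839
blob [287 291   4  47 131] [0.3615 0.0697 0.022 ] tilt deg 3.4260406052220733 x 0.3392 0.3839
blob [258 324  23  29 586] [0.3392 0.0846 0.022 ] tilt deg 3.833388361430272 x 0.323 0.3523
blob [241 359  41   1  41] [0.3153 0.0908 0.022 ] tilt deg -88.77318262939858 x 0.315 0.3157
[0.44661573 0.09494311 0.06436984]
```

>>> {"api": "carry_out", "payload": {"rows": [[[0,2.2,0],[0,0,0],1],[[0,2.2,1.5],[0,0,0],1],[[0,2.2,1.95],[0,0,0],1],[[0,1.7,1.97],[0,0,0],1],[[0,0.8,1.97],[0,0,0],1],[[0,-0.1,1.97],[0,0,0],1],[[0,-1.0,1.97],[0,0,0],1],[[0,-1.9,1.97],[0,0,0],1],[[0,-2.4,1.97],[0,0,0],1],[[0,-2.4,1.97],[0,0,0],1],[[0,-2.4,1],[0,0,0],1],[[0,-2.4,0],[0,0,0],1]]}}

```text
clock: 8.85
tool_pos: [0.4455, 0.119, 0.0631]
eef_rot: [1.0, 0.011, -0.0, -0.0]
contact_force: [-0.0, 0.5, -0.1]
opening: 0.003
finger_force: 0.0
```

>>> {"api": "carry_out", "payload": {"rows": [[[0,2.2,0],[0,0,0],1],[[0,2.2,1.5],[0,0,0],1],[[0,2.2,1.95],[0,0,0],1],[[0,1.7,1.97],[0,0,0],1],[[0,0.8,1.97],[0,0,0],1],[[0,0,1.97],[0,0,0],1],[[0,-0.8,1.97],[0,0,0],1],[[0,-1.6,1.97],[0,0,0],1],[[0,-2.1,1.97],[0,0,0],1],[[0,-2.1,1.97],[0,0,0],1],[[0,-2.1,1],[0,0,0],1],[[0,-2.1,0],[0,0,0],1]]}}

```text
clock: 10.05
tool_pos: [0.445, 0.14, 0.0632]
eef_rot: [1.0, 0.011, -0.0, -0.0]
contact_force: [-0.7, -0.9, -0.3]
opening: 0.002
finger_force: 0.0
```

```bash
python3 - <<'E'
from h import *
w=snap('wrist','w5'); pin(w); print(r.get_state()['tool_pos'])
E
```

```text
blob [  236    18    71   241 11060] [0.4973 0.1327 0.022 ] tilt deg 2.6563021510542613 x 0.412 0.5675
blob [261 256   2  39  78] [0.3968 0.1372 0.022 ] tilt deg 1.245814951515164 x 0.3797 0.4131
blob [233 290   4  48 146] [0.3597 0.1579 0.022 ] tilt deg -1.1279079491505208 x 0.3373 0.3829
blob [287 291   4  47 129] [0.3602 0.1147 0.022 ] tilt deg 3.4464967961463575 x 0.3382 0.3829
blob [256 324  25  29 606] [0.3384 0.1309 0.022 ] tilt deg 2.0165737757919158 x 0.322 0.3512
blob [241 359  41   1  41] [0.3143 0.1358 0.022 ] tilt deg -88.7734952705995 x 0.314 0.3147
[0.44572842 0.13999917 0.06446708]
```

View pics/w5.png

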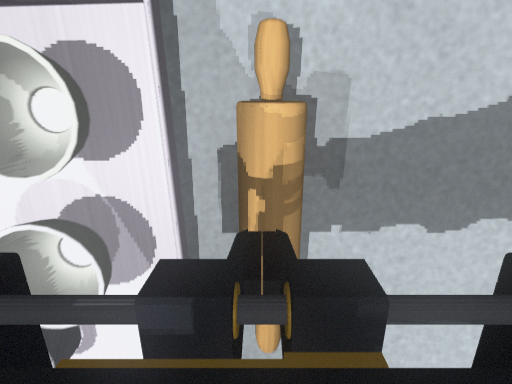

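The pin (barrel top at (272,102)) lies at y≈0.132, with the tray edge at u≈155–182. One more short stroke will centre it in the gap.

>>> {"api": "carry_out", "payload": {"rows": [[[0,1.6,0],[0,0,0],1],[[0,1.6,1.5],[0,0,0],1],[[0,1.6,1.95],[0,0,0],1],[[0,1.2,1.97],[0,0,0],1],[[0,0.7,1.97],[0,0,0],1],[[0,0.2,1.97],[0,0,0],1],[[0,-0.3,1.97],[0,0,0],1],[[0,-0.6,1.97],[0,0,0],1],[[0,-0.6,1.97],[0,0,0],1],[[0,-0.6,1],[0,0,0],1],[[0,-0.6,0],[0,0,0],1]]}}

```text
clock: 11.2
tool_pos: [0.4449, 0.1458, 0.0631]
eef_rot: [1.0, 0.011, -0.0, 0.0]
contact_force: [-1.2, 0.2, -0.9]
opening: 0.004
finger_force: 0.0
```

```bash
python3 - <<'E'
from h import *
w=snap('wrist','w6'); pin(w); print(r.get_state()['tool_pos'])
E
```

```text
blob [  226    18    71   223 10927] [0.4977 0.1453 0.022 ] tilt deg 1.188845976082286 x 0.4266 0.5672
blob [261 256   2  39  78] [0.3968 0.143  0.022 ] tilt deg 1.2153204923265188 x 0.3797 0.4131
blob [233 291   4  47 146] [0.3595 0.1637 0.022 ] tilt deg -1.0324594587020133 x 0.3373 0.382
blob [287 292   4  46 131] [0.3607 0.1206 0.022 ] tilt deg 3.695738056115746 x 0.3382 0.382
blob [248 324  26  29 625] [0.3384 0.1427 0.022 ] tilt deg 0.7331416532333822 x 0.3219 0.3511
blob [241 359  41   1  41] [0.3144 0.1417 0.022 ] tilt deg -88.79070537845044 x 0.314 0.3147
[0.44560719 0.14590769 0.06437262]
```

>>> {"api": "carry_out", "payload": {"rows": [[[0,0,-4],[0,0,0],1],[[0,0,-8],[0,0,0],1],[[0,1,-11.5],[0,0,0],1],[[2.4,3,-11.5],[0,0,0],1],[[5,5,-11.5],[0,0,0],1],[[7.5,7,-11.5],[0,0,0],1],[[10,9,-11.5],[0,0,0],1],[[12.5,11,-11.5],[0,0,0],1],[[15,13,-11.5],[0,0,0],1],[[17.5,14.6,-11.5],[0,0,0],1],[[19.7,15.4,-11.5],[0,0,0],1],[[19.7,15.4,-11.5],[0,0,0],1]]}}

```text
clock: 12.45
tool_pos: [0.6477, -0.0063, 0.1775]
eef_rot: [1.0, 0.009, 0.001, 0.001]
contact_force: [-1.1, 0.6, -0.6]
opening: 0.006
finger_force: 0.0
```

```bash
python3 - <<'E'
from h import *
a=snap('top','top3'); b=snap('scene','scene3'); print(r.get_state()['tool_pos'])
i=cv2.resize(a['image'][80:272,150:350],(625,600)); cv2.imwrite('pics/t3c.png',i[:,:,::-1])
cv2.imwrite('pics/s3c.png',cv2.resize(b['image'][150:340,90:345],(800,596))[:,:,::-1])
E
```

```text
[ 0.64446413 -0.00378918  0.17716356]
```

View pics/t3c.png

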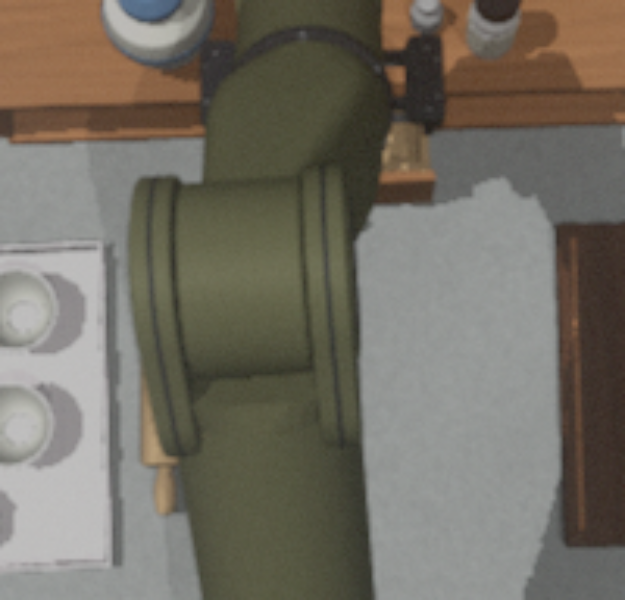

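View pics/s3c.png

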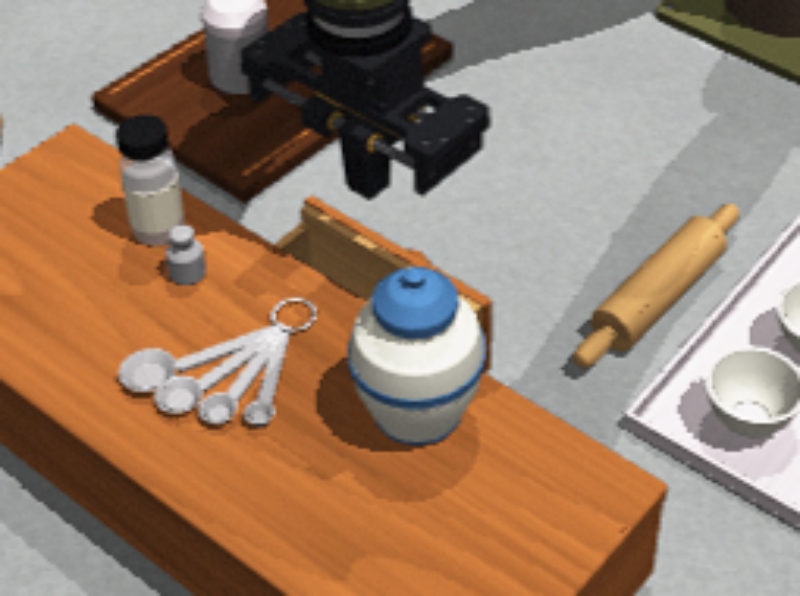

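The gripper is above the drawer's opening (fingertip at (370,185) in the scene crop), and the pin at (660,290) is well clear of the path. Now I lower the fingertip inside.

>>> {"api": "carry_out", "payload": {"rows": [[[0,0,2.5],[0,0,0],1],[[0,0,5],[0,0,0],1],[[0,0,7],[0,0,0],1],[[0,0,8],[0,0,0],1],[[0,0,9],[0,0,0],1],[[0,0,10],[0,0,0],1],[[0,0,10.5],[0,0,0],1],[[0,0,10.5],[0,0,0],1]]}}

```text
clock: 13.35
tool_pos: [0.645, -0.0038, 0.072]
eef_rot: [1.0, 0.011, -0.0, -0.0]
contact_force: [0.7, 0.5, 0.4]
opening: 0.008
finger_force: 0.0
```

>>> {"api": "carry_out", "payload": {"rows": [[[-0.3,0,0],[0,0,0],1],[[-0.6,0,0],[0,0,0],1],[[-0.9,0,0],[0,0,0],1],[[-1.2,0,0],[0,0,0],1],[[-1.5,0,0],[0,0,0],1],[[-1.8,0,0],[0,0,0],1]]}}

```text
clock: 13.95
tool_pos: [0.6275, -0.0044, 0.0729]
eef_rot: [1.0, 0.011, 0.0, -0.0]
contact_force: [1.7, -0.6, 1.6]
opening: 0.005
finger_force: 0.8
```

>>> {"api": "carry_out", "payload": {"rows": [[[-0.5,0,0],[0,0,0],1],[[-1.3,0,0],[0,0,0],1],[[-2.1,0,0],[0,0,0],1],[[-2.9,0,0],[0,0,0],1],[[-3.7,0,0],[0,0,0],1],[[-4.5,0,0],[0,0,0],1],[[-5.3,0,0],[0,0,0],1],[[-6.1,0,0],[0,0,0],1],[[-6.9,0,0],[0,0,0],1],[[-7.5,0,0],[0,0,0],1],[[-8,0,0],[0,0,0],1],[[-8.2,0,0],[0,0,0],1]]}}

```text
clock: 15.15
tool_pos: [0.5446, -0.0064, 0.0724]
eef_rot: [1.0, 0.011, -0.001, 0.0]
contact_force: [1.7, -1.5, -0.4]
opening: 0.005
finger_force: 0.7
```

>>> {"api": "carry_out", "payload": {"rows": [[[-0.2,0,0],[0,0,0],1],[[-0.4,0,0],[0,0,0],1],[[-0.6,0,0],[0,0,0],1],[[-0.8,0,0],[0,0,0],1],[[-0.8,0,0],[0,0,0],1]]}}

```text
clock: 15.65
tool_pos: [0.5392, -0.0064, 0.0726]
eef_rot: [1.0, 0.011, 0.002, -0.0]
contact_force: [4.6, -1.9, -2.5]
opening: 0.005
finger_force: 2.3
```

>>> {"api": "carry_out", "payload": {"rows": [[[-0.1,0,0],[0,0,0],1],[[-0.2,0,0],[0,0,0],1],[[-0.3,0,0],[0,0,0],1],[[-0.3,0,0],[0,0,0],1]]}}

```text
clock: 16.05
tool_pos: [0.5392, -0.0063, 0.0729]
eef_rot: [1.0, 0.011, 0.005, -0.0]
contact_force: [9.9, -1.0, -7.5]
opening: 0.005
finger_force: 4.7
```

>>> {"api": "carry_out", "payload": {"rows": [[[0.5,0,0],[0,0,0],1],[[1,0,0],[0,0,0],1],[[1.6,0,0],[0,0,0],1],[[1.6,0,-1],[0,0,0],1],[[1.6,0,-4],[0,0,0],1],[[1.6,0,-8],[0,0,0],1],[[1.6,0,-12],[0,0,0],1],[[1.6,0,-16],[0,0,0],1],[[0,3,-19],[0,0,0],1],[[-2,7,-19],[0,0,0],1],[[-4,11,-19],[0,0,0],1],[[-6,15,-19],[0,0,0],1]]}}

```text
clock: 17.25
tool_pos: [0.4763, -0.1588, 0.2635]
eef_rot: [1.0, 0.011, 0.0, 0.0]
contact_force: [0.4, -0.1, 0.3]
opening: 0.006
finger_force: 0.0
```

>>> {"api": "carry_out", "payload": {"rows": [[[-2,4,0],[0,0,0],1],[[-4,8,0],[0,0,0],1],[[-6,12,0],[0,0,0],1],[[-8,16,0],[0,0,0],1],[[-10,20,0],[0,0,0],1],[[-10,20,0],[0,0,0],1]]}}

```text
clock: 17.85
tool_pos: [0.3768, -0.3663, 0.2632]
eef_rot: [1.0, 0.005, -0.001, 0.002]
contact_force: [0.1, 0.2, 0.5]
opening: 0.003
finger_force: 0.0
```

```bash
python3 - <<'E'
from h import *
a=snap('top','top4'); st=r.get_state(); print(st['tool_pos'],st['contact_force'])
pin(a,.1,.19)
cv2.imwrite('pics/top4b.png',cv2.resize(a['image'][40:280,100:420],(800,600))[:,:,::-1])
E
```

```text
[ 0.37925653 -0.36266745  0.26300819] [0.04262984 0.35149008 0.40153612]
blob [196 163  14  81 869] [0.4468 0.1466 0.022 ] tilt deg 0.9265075935026218 x 0.3312 0.5627
```

View pics/top4b.png

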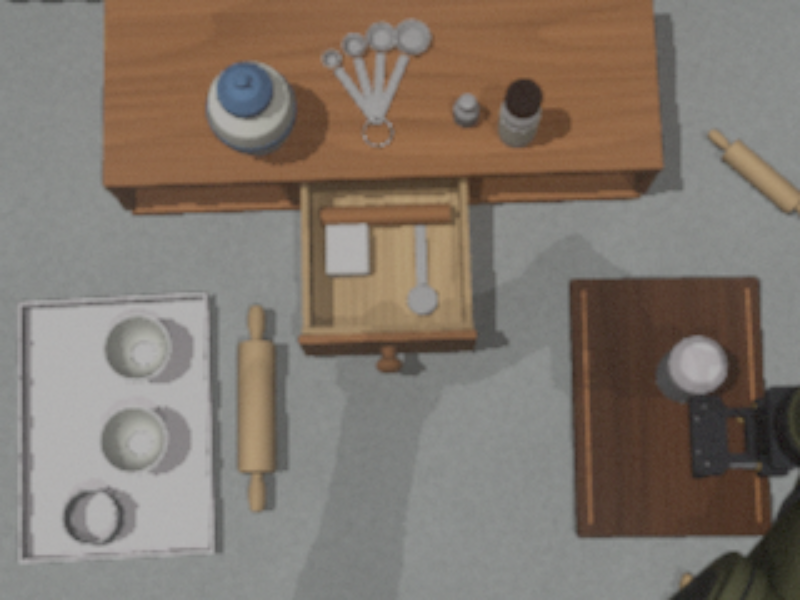

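The drawer is fully open against its stop (rim at about (388,335)). The pin rests at (257,405), between the drawer's path and the tray, and everything else is in place.

```bash
python3 - <<'E'
from h import *
a=dict(np.load('pics/top4.npz')); print(ray(a,100+388/2.5,40+335/2.5,.097)); print(r.finish_job())
E
```

```text
[ 0.5148 -0.007   0.097 ]
the job is handed in; nothing more can be done
None
```

The job is handed in: I rolled the pin into the gap between the drawer's path and the tray, about 30 mm clear on each side. I then hooked the drawer open to its stop from inside, and the final top view shows everything else in place.

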